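# Load a slide magazine through the scanner's sprung gate

## Task

Load the slide magazine into the slide scanner: stand it in the infeed lane in front of the gate, tapered nose towards the machine, and push it in through the sprung gate until you feel its nose firmly against the spring-backed stop hidden under the hood. Press it home gently, without driving the stop to the end of its travel, then take your hand out so that the gate swings shut behind the magazine. Leave the two vials, the dish and the flat slide mailer where they are.

Things in the scene. Friction and masses are not known exactly. Their poses are not given: they have to be found in the camera images.
- gate_line (a point): On the floor of the scanner's fixed infeed lane (a metal channel on a deck 12 mm above the bench), on its centre line, at the shut gate. x points along the lane into the machine, y to the left of that, z up. The lane is 41 mm wide between guides 7 mm high and 4 mm thick, open on top. All lane positions below are measured from here.
- lane_entry (a point): Outer end of the lane's floor, at x = -140 mm; same axes. The guides flare out by 8 mm a side over the first 30 mm, then run straight to the gate, inner faces at y = -20.5 and +20.5 mm.
- gate (a joint): Sprung gate: upright steel leaf across the lane at x = 0, 46 mm wide, 31 mm high, 3 mm thick, hinged on a 10 mm post, 45 mm high, at y = +26.5 mm. 0 rad = shut, grows as it swings into the machine (+x), 1.65 at most; it does not open outwards. A spring shuts it (0.04 N m shut, 0.08 N m wide open). Its free edge sweeps as far as x = +46 mm.
- lane_pocket (a point): Lane floor between gate and hood, x = +40 mm; same axes. Open on top from the gate to the hood's mouth. The y = -20.5 mm guide runs on; the +y guide is set back to y = +36 mm so that the open gate has room, and leads back to +20.5 mm at x = +94 mm.
- hood_mouth (a point): Lane floor at the mouth of the cream hood, x = +92 mm; same axes. The tunnel inside is 38 mm high. In it hides a pick-up carriage that parks at another depth each time: its stop plate meets the magazine's nose anywhere from x = +148 to +180 mm (rear end then at +48 to +80 mm). It cannot be seen or read, only felt.
- hood_roof (a point): Middle of the hood's flat top, 44 mm above the lane floor, x = +145 mm; the hood spans x = +92 to +200 mm, y = -45 to +45 mm; behind it the housing, 180 mm high. The hidden damped stop plate yields 1.8 N per mm (1 N to start) over 6 mm, then is solid. Before it a sprung clip rubs on the magazine and later keeps it from springing back. Gate and clip take up to 9 N; a push of 12 N means the stop.
- magazine_mid (a point): Loose slide magazine: grey plastic box 100 mm long (x), 36 mm wide (y), 36 mm high, with glass slides on edge in it, 0.1 to 0.2 kg; its front 15 mm taper from 36 to 26 mm wide (the nose, small white tab on top); the rear end is flat and full width. This point is its centre, half-way up (18 mm above its underside); x points to the nose, z up. Grip it across its width.
- magazine_nose (a point): Centre of the magazine's nose face, 50 mm ahead of magazine_mid, same axes.
- magazine_rear (a point): Centre of the magazine's flat rear face, 50 mm behind magazine_mid, same axes.
- vial_a_mid (a point): Specimen vial with white cap, 28 mm across, 58 mm high, standing on the bench (bystander); centre, half-way up.
- vial_b_mid (a point): Second such vial (bystander); centre, half-way up.
- dish_mid (a point): Closed clear petri dish, 61 mm across, 15 mm high, on the bench (bystander); centre, half-way up.
- mailer_mid (a point): Flat white slide mailer, 84 x 32 x 12 mm, lying on the bench (bystander); centre, half-way up.
Mind the look-alikes: they are no part of the job. Of the things like the part that bears magazine_mid, leave any that is blue, green or pink; of the rest the smaller one is meant.

How it is judged:
By the outcome, as a careful person would: the job done as asked, in the order asked, and still so for the second after the job is handed in, with the robot touching nothing.
It also fails if it takes over 67 s, if anything falls off the work surface, if the arm or the gripper's body presses on something with over 40 N, if the wrist force passes 120 N, or if a joint passes its speed limit or range.

## Robot

A 6-joint arm with a two-finger parallel gripper is mounted at the origin on the work surface. World frame = base frame: x ahead of the robot, y to its left, z up, the work surface at z = 0. Lengths are in m, angles in degrees, forces in N, time in s.
With the tool pointing down it reaches from about 0.325 to 0.775 m from the base axis. Payload 9.3 kg.
Tool frame: the origin (TCP) lies at the very end of the fingers, on their centre line; the grasp point (between the pads) lies 19 mm behind it; z points along the fingers, y is the line along which they close (so a half turn about z gives the same grasp; the last joint's range is limited). The gripper opens to 85 mm and grips with 20 to 120 N. Pads are 22 mm wide; open, the fingers measure 114 mm over their backs; the gripper's body (76 mm by 85 mm) begins 54 mm behind the grasp point. The pads swing forward as they close: fully open they stand 13 mm farther back than shut.
Start: joints at [-79.962, 14.817, 1.232, 76.415, 0, 81.257], TCP at [0.177, -0.521, 0.231] pointing down, gripper open.
Joint ranges: [-174.27, 174.27], [-52.1, 104.24], [-59.71, 78.15], [-110.17, 111.67], [-87.03, 83.33], [-180, 180]. Speed limits (degrees/s): [127.2, 127.2, 159.86, 180, 180, 180].

## Interface

Orientations are given as a 3x3 rotation matrix whose columns are the frame's x, y, z axes.
In Python, from plant import ctrl gives the robot as it stands.
- The arm moves only by the tool send_rows, never from a script. Its argument "plan" is text: rows parted by semicolons, each of 6 numbers parted by spaces: the shift along the tool's x, y, z in cm, then the turn, a rotation vector about the tool's x, y, z in degrees. A call has 1 to 20 rows; each row shifts and turns the commanded pose from where the row before left it, along the tool's axes as they then stand; what a row does not reach is not made up. A row lasts 1/8 s, in which the tool goes at most 62.5 mm and 10.7 degrees, less where a joint would pass 70% of its speed; a pose out of reach is approached as far as the arm can. A call with a gripper value outside its range is refused whole. "claw" is the gripper command: -1 is fully open, 1 is shut, values between are in proportion, set as the call begins (left out, the last holds). The fingers move at their own pace and stop on an object; the grip force is fixed at half the most. Time passes only in rows, so rows that do not move let the fingers close. It gives the time, the measured TCP pose, the force, the opening and the grip force at its end, in the units of the state.
- ctrl.sense(): the state, without advancing time (a new reading comes with each control period).
- ctrl.grab_frame(name): name is "scene" or "side" or "wrist"; returns a dict with "color" (480x640x3 uint8, red, green, blue), "vertical_fov" (degrees; the focal length in pixels is half the picture's height over the tangent of half this angle, whatever the lens; pixels are square), "cx", "cy" (the principal point, pixels), "position" and "attitude" of the camera in the world. Camera axes: x right, y up, looking along -z (the intrinsics and any distortion apply to the point x, -y, -z); pixel columns grow to the right and rows downward; lengths in m; the calibration is good to about 2 mm. A picture is of the moment at which its call begins. There is no depth.
- ctrl.hand_in(): hands the job in; it is judged then, once.
The state is a dict: "time": time; "joint_positions": joint angles; "qvel": joint speeds; "effort": joint torques, N m; "position": TCP position; "ee_rot": TCP orientation; "ft_force": force on the tool from outside, world axes, zero at the start; "wrist_torque": the same for the moment, N m; "finger_gap": finger opening in m; "grip_force": force on a finger pad.
Only numpy, scipy, OpenCV 4.12 (cv2) and the standard library are available. Lean on these libraries where they do the work, as an engineer would, in place of code of your own. Each camera call takes 0.05 s, during which the arm holds its last target. There are 200 camera calls.

## Working session

There is one attempt and no reset: what is moved stays moved. The work goes in short steps, Python scripts to look and compute and a tool call to move; the robot and the scene stay as the last step left them, time stands still between calls to the robot, and variables do not carry over. Pictures are saved under pics/ and viewed, at most 10 in all, crops included, and the job is handed in when it is done.

Besides the shell and the picture viewer there is one more tool, called in YAML: its name, and indented under it one key for each argument. send_rows: Moves the arm, as the interface text tells. Its arguments: {"type":"object","properties":{"plan":{"type":"string"},"claw":{"type":"number"}},"required":["plan"]}

```bash
mkdir -p pics; ls
python3 - <<'E'
from plant import ctrl
import cv2,pickle
d={}
for n in("scene","side","wrist"):
    f=ctrl.grab_frame(n);d[n]=f;cv2.imwrite(f"pics/{n}0.png",f["color"][:,:,::-1])
    print(n,{k:v for k,v in f.items() if k!="color"})
pickle.dump(d,open("f0.pkl","wb"))
s=ctrl.sense();print(s)
E
```

```text
pics
scene {'vertical_fov': 49.30176103516636, 'cx': 320.3005634050512, 'cy': 239.83251905808262, 'position': array([ 1.15437874, -0.41769442,  0.71392268]), 'attitude': array([[ 0.61346481, -0.51014633,  0.60283633],
       [ 0.78971923,  0.3942428 , -0.47001719],
       [ 0.00211366,  0.76441045,  0.64472645]])}
side {'vertical_fov': 49.03216425194104, 'cx': 316.0433555648639, 'cy': 244.0166756636975, 'position': array([0.44929629, 0.73963748, 0.81621394]), 'attitude': array([[-0.99159613,  0.09639535, -0.08628476],
       [-0.12936648, -0.73262802,  0.66822189],
       [ 0.00119885,  0.6737686 ,  0.73894143]])}
wrist {'vertical_fov': 64.58932941988412, 'cx': 320.0584653143636, 'cy': 239.18465345176074, 'position': array([ 0.25087432, -0.49465147,  0.3735094 ]), 'attitude': array([[ 0.32145791,  0.90117874,  0.29076053],
       [-0.94692227,  0.30649274,  0.09695579],
       [-0.0017415 , -0.30649483,  0.95187073]])}
{'time': 0.15, 'joint_positions': array([-7.99628514e+01,  1.48434157e+01,  1.20051251e+00,  7.64153737e+01,
        1.70717686e-03,  8.12576619e+01]), 'qvel': array([ 0.02505928, -0.23353064,  0.19422015, -0.00876368, -0.09799664,
       -0.00454822]), 'effort': array([ 4.52984328e-03, -5.55971718e+01,  3.44662213e+01,  1.13581424e-02,
       -1.45393974e-04,  1.71252299e-05]), 'position': array([ 0.17703672, -0.52051253,  0.2308097 ]), 'ee_rot': array([[ 9.46764597e-01,  3.21926664e-01, -1.47931142e-04],
       [ 3.21926645e-01, -9.46764079e-01,  1.00674894e-03],
       [ 1.84043436e-04, -1.00077723e-03, -9.99999482e-01]]), 'ft_force': array([5.70203187e-04, 8.75308489e-01, 4.89266840e-01]), 'wrist_torque': array([0.0638942 , 0.00513749, 0.02768093]), 'grip_force': 0.0, 'finger_gap': 0.08570615373413298}
```

View pics/scene0.png

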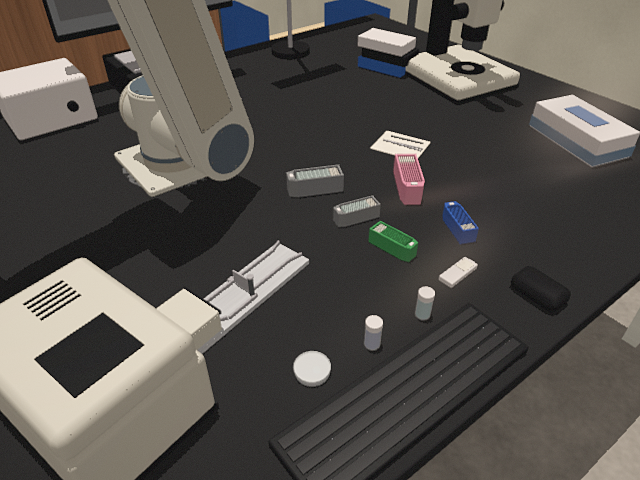

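View pics/side0.png

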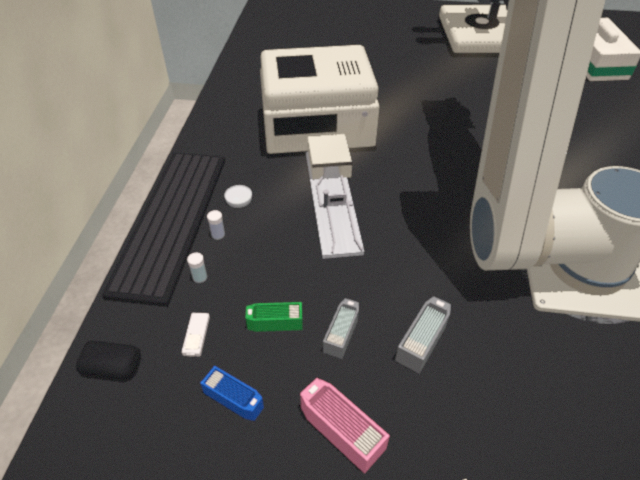

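The scene view shows these candidates: small grey magazine (357,211), large grey (315,181), green (393,240), blue (460,222) and pink (409,180). In the side view they are at (341,328), (424,333), (275,317), (232,392) and (343,424). I choose the smaller grey one. The lane runs from (245,285) to (305,260) in scene and from (330,165) to (342,250) in side. Next is a close crop.

Run:
```python
import pickle,cv2,numpy as np
d=pickle.load(open("f0.pkl","rb"))
a=cv2.resize(d["side"]["color"][130:370,295:455],None,fx=2.5,fy=2.5,interpolation=2)
b=cv2.resize(d["scene"]["color"][160:340,200:390],None,fx=2.1,fy=2.1,interpolation=2)
c=np.zeros((600,799,3),np.uint8);c[:,:400]=a;c[:b.shape[0],400:400+b.shape[1]]=b
cv2.imwrite("pics/crop0.png",c[:,:,::-1])
```

```text
(no output)
```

View pics/crop0.png

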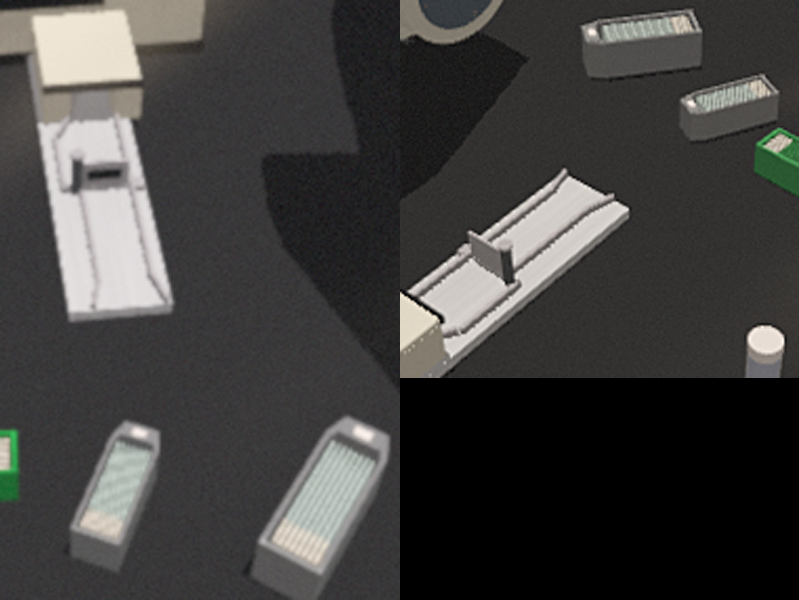

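```bash
cat > h.py <<'E'
import numpy as np
def ray(f,u,v):
    F=240/np.tan(np.radians(f["vertical_fov"]/2))
    return f["attitude"]@np.array([(u-f["cx"])/F,-(v-f["cy"])/F,-1.])
def onz(f,u,v,z):
    r=ray(f,u,v);p=f["position"];return p+r*(z-p[2])/r[2]
def proj(f,P):
    F=240/np.tan(np.radians(f["vertical_fov"]/2))
    q=f["attitude"].T@(np.asarray(P)-f["position"]);return f["cx"]-F*q[0]/q[2],f["cy"]+F*q[1]/q[2]
E
python3 - <<'E'
import pickle
from h import *
np.set_printoptions(precision=4,suppress=True)
d=pickle.load(open("f0.pkl","rb"));S=d["side"];C=d["scene"]
s=lambda x,y,z:onz(S,295+x/2.5,130+y/2.5,z)
c=lambda x,y,z:onz(C,200+(x-400)/2.1,160+y/2.1,z)
for n,a in dict(noseL=(s,122,422,.036),noseR=(s,158,433,.036),rearL=(s,74,527,.036),rearR=(s,122,543,.036),
 tab=(s,139,432,.036),tabc=(c,690,103,.036),rearc1=(c,765,77,.036),rearc2=(c,777,94,.036),nosec=(c,683,107,.036),
 deckL=(s,70,313,.012),deckR=(s,171,305,.012),deckc1=(c,628,208,.012),deckc2=(c,567,172,.012),
 hood1=(s,32,14,.056),hood2=(s,130,12,.056),hood3=(s,141,83,.056),hood4=(s,43,90,.056),
 gL=(s,95,305,.019),gR=(s,167,302,.019),glc=(c,612,197,.019),grc=(c,566,172,.019),
 post=(s,76,155,.057),postc=(c,506,243,.057),gateR=(s,126,163,.043),gateRc=(c,470,234,.043)).items():
    print(n,a[0](*a[1:]))
E
```

```text
noseL [0.4724 0.1622 0.036 ]
noseR [0.4455 0.1686 0.036 ]
rearL [0.4967 0.2553 0.036 ]
rearR [0.4628 0.2636 0.036 ]
tab [0.4593 0.1695 0.036 ]
tabc [0.4625 0.1703 0.036 ]
rearc1 [0.4756 0.2625 0.036 ]
rearc2 [0.5058 0.2518 0.036 ]
nosec [0.4634 0.1603 0.036 ]
deckL [0.5252 0.041  0.012 ]
deckR [0.4446 0.0216 0.012 ]
deckc1 [0.5307 0.039  0.012 ]
deckc2 [0.4517 0.0231 0.012 ]
hood1 [ 0.6034 -0.2954  0.056 ]
hood2 [ 0.5102 -0.311   0.056 ]
hood3 [ 0.4905 -0.2049  0.056 ]
hood4 [ 0.5776 -0.1833  0.056 ]
gL [0.5056 0.0359 0.019 ]
gR [0.448  0.0251 0.019 ]
glc [0.5152 0.0318 0.019 ]
grc [0.4581 0.0179 0.019 ]
post [ 0.5376 -0.0993  0.057 ]
postc [ 0.5424 -0.0998  0.057 ]
gateR [ 0.4949 -0.1102  0.043 ]
gateRc [ 0.5002 -0.1121  0.043 ]
```

The chosen magazine has its white tab at side (351,303), with the nose pointing towards the machine. The gate post top is at side (325,192), and the lane's yaw is about -77°. Now I move over the magazine.

send_rows:
  plan: "3.22 -3.73 0 0 0 0;3.22 -3.73 0 0 0 0;3.22 -3.73 0 0 0 0;3.22 -3.73 0 0 0 0;3.22 -3.73 0 0 0 0;3.22 -3.73 0 0 0 0;3.22 -3.73 0 0 0 0;3.22 -3.73 0 0 0 0;3.22 -3.73 0 0 0 0;3.22 -3.73 0 0 0 0;3.22 -3.73 0 0 0 0;3.22 -3.73 0 0 0 0;3.22 -3.73 0 0 0 0;3.22 -3.73 0 0 0 0;3.22 -3.73 0 0 0 0;3.22 -3.73 0 0 0 0"
  claw: -1

```text
time: 2.15
position: [0.473, 0.2119, 0.2311]
ee_rot: [[0.947, 0.322, -0.0], [0.322, -0.947, -0.0], [-0.0, 0.0, -1.0]]
ft_force: [0.5, 0.4, 0.6]
finger_gap: 0.0854
grip_force: 0.0
```

send_rows:
  plan: "0 0 0 0 0 -9.8;0 0 0 0 0 -9.8;0 0 0 0 0 -9.8;0 0 0 0 0 -9.8;0 0 0 0 0 -9.8;0 0 0 0 0 -9.7;0 0 0 0 0 0;0 0 0 0 0 0"

```text
time: 3.15
position: [0.4726, 0.2102, 0.2312]
ee_rot: [[0.22, 0.975, -0.0], [0.975, -0.22, -0.0], [-0.0, -0.0, -1.0]]
ft_force: [0.3, 1.1, 0.4]
finger_gap: 0.0853
grip_force: 0.0
```

Run:
```python
from plant import ctrl
import cv2,pickle
f=ctrl.grab_frame("wrist");s=ctrl.sense();pickle.dump((f,s),open("w1.pkl","wb"))
cv2.imwrite("pics/w1.png",f["color"][:,:,::-1]);print(s["position"],s["ee_rot"],s["joint_positions"],s["time"])
```

```text
[0.47265635 0.21018365 0.23119882] [[ 2.19714046e-01  9.75564300e-01 -1.88518444e-04]
 [ 9.75564315e-01 -2.19714056e-01 -3.52403441e-05]
 [-7.57993736e-05 -1.76169068e-04 -9.99999982e-01]] [ 1.46730113e+01  1.16211014e+01 -3.06093938e+00  7.53289197e+01
  7.82723220e-04  1.17365250e+02] 3.2
```

View pics/w1.png

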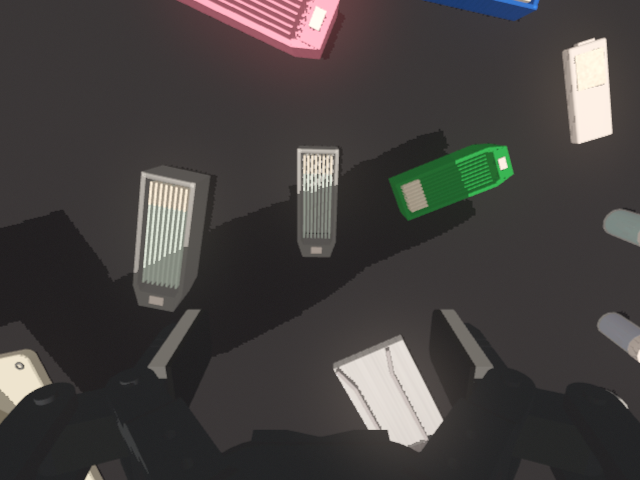

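The wrist view shows the small grey magazine under the tool, with its rear edge at (297..339,147) and its nose edge at (303..333,256). The lane entry deck corners are at (334,367) and (402,336).

Run:
```python
import pickle
from h import *
np.set_printoptions(precision=4,suppress=True)
f,s=pickle.load(open("w1.pkl","rb"))
R=s["ee_rot"];p=s["position"]
for n,u,v,z in [("rL",298,148,.036),("rR",339,148,.036),("nL",303,256,.036),("nR",333,256,.036),("tab",316,250,.036),("d1",334,367,.012),("d2",402,336,.012),("g1",340,373,.019),("g2",389,349,.019)]:
    P=onz(f,u,v,z);print(n,P,R.T@(P-p)*1000)
```

```text
rL [0.4649 0.2668 0.036 ] [ 53.5334 -19.9405 195.1983]
rR [0.4996 0.2589 0.036 ] [ 53.4915  15.6407 195.192 ]
nL [0.4458 0.1687 0.036 ] [-46.3588 -17.0963 195.2053]
nR [0.4735 0.1624 0.036 ] [-46.39    11.3572 195.2003]
tab [0.4591 0.1719 0.036 ] [-40.3387  -4.7393 195.2027]
d1 [0.4455 0.0234 0.012 ] [-188.1563   14.5666  219.2105]
d2 [0.5262 0.046  0.012 ] [-148.3885   88.3389  219.1945]
g1 [0.4512 0.0194 0.019 ] [-190.8232   20.995   212.2096]
g2 [0.5092 0.0378 0.019 ] [-160.0834   73.5879  212.198 ]
```

send_rows:
  plan: "0.35 -0.25 0 0 0 0;0 0 4.2 0 0 0;0 0 4.2 0 0 0;0 0 4.2 0 0 0;0 0 4.2 0 0 0;0 0 3 0 0 0;0 0 1.4 0 0 0;0 0 1 0 0 0;0 0 0 0 0 0"

```text
time: 4.32
position: [0.4712, 0.2142, 0.0094]
ee_rot: [[0.217, 0.976, 0.0], [0.976, -0.217, 0.0], [0.0, 0.0, -1.0]]
ft_force: [0.4, -0.2, 0.3]
finger_gap: 0.0852
grip_force: 0.0
```

send_rows:
  plan: "0 0 0 0 0 0;0 0 0 0 0 0;0 0 0 0 0 0;0 0 0 0 0 0;0 0 0 0 0 0;0 0 0 0 0 0;0 0 0 0 0 0;0 0 0 0 0 0"
  claw: 1

```text
time: 5.32
position: [0.4715, 0.2142, 0.0101]
ee_rot: [[0.217, 0.976, 0.001], [0.976, -0.217, 0.0], [0.001, 0.001, -1.0]]
ft_force: [-1.1, -0.1, 5.7]
finger_gap: 0.0348
grip_force: 60.6
```

Run:
```python
import pickle
from h import *
np.set_printoptions(precision=4,suppress=True)
d=pickle.load(open("f0.pkl","rb"));S=d["side"];g=S["color"].astype(int).sum(2)/3
L=[];R=[]
for v in range(182,250,2):
    b=np.where(g[v,300:372]>100)[0]+300
    L.append(onz(S,b[0]-.5,v,.012));R.append(onz(S,b[-1]+.5,v,.012))
def fit(P):
    P=np.array(P);p=np.polyfit(P[:,1],P[:,0],1);r=P[:,0]-np.polyval(p,P[:,1]);print(p,np.degrees(np.arctan(p[0])),r.std(),np.abs(r).max());return p
a=fit(L);b=fit(R);m=(a+b)/2
for y in(.03,-.1057):print(y,np.polyval(m,y),np.polyval(a,y)-np.polyval(b,y))
# hood roof edges
for rows,cols in (((136,160),(300,360)),):
    L=[];R=[]
    for v in range(*rows):
        q=np.where((g[v,300:358]>150))[0]+300;L.append(onz(S,q[0]-.5,v,.056));R.append(onz(S,q[-1]+.5,v,.056))
    a=fit(L);b=fit(R)
    for y in(-.2,-.28):print(np.polyval((a+b)/2,y))
```

```text
[-0.2515  0.5386] -14.116614364978703 0.0006905053480244498 0.001418124522289621
[-0.2476  0.4474] -13.905765197351275 0.0006476067800102791 0.001202372655021322
0.03 0.48552753972023116 0.09114751660104131
-0.1057 0.5193896223525497 0.09167799018592004
[-0.2621  0.53  ] -14.686756133985599 0.000862256419788504 0.0017492563074470446
[-0.202   0.4493] -11.41786176592628 0.0007526642623892105 0.0015227474407616404
0.5360473201790734
0.5546096344594025
```

send_rows:
  plan: "0 0 -2 0 0 0;0 0 -3 0 0 0;0 0 -3 0 0 0;0 0 0 0 0 0"

```text
time: 5.82
position: [0.4722, 0.2145, 0.0912]
ee_rot: [[0.217, 0.976, 0.004], [0.976, -0.217, 0.001], [0.002, 0.004, -1.0]]
ft_force: [0.3, -0.5, -2.2]
finger_gap: 0.0351
grip_force: 60.1
```

send_rows:
  plan: "-4.14 1.378 0 0 0 0;-4.14 1.378 0 0 0 0;-4.14 1.378 0 0 0 0;-4.14 1.378 0 0 0 0;-4.14 1.378 0 0 0 0;-4.14 1.378 0 0 0 0;0 0 0 0 0 -8.85;0 0 0 0 0 -8.85;0 0 0 0 0 -8.8;0 0 2 0 0 0;0 0 2 0 0 0;0 0 0 0 0 0;0 0 0 0 0 0"

```text
time: 7.45
position: [0.4979, -0.0463, 0.0493]
ee_rot: [[-0.242, 0.97, -0.0], [0.97, 0.242, 0.0], [0.0, -0.0, -1.0]]
ft_force: [0.2, 1.2, -1.5]
finger_gap: 0.0349
grip_force: 59.9
```

Run:
```python
from plant import ctrl
import cv2,pickle,numpy as np
f={n:ctrl.grab_frame(n) for n in("scene","side","wrist")};s=ctrl.sense();pickle.dump((f,s),open("w2.pkl","wb"))
print(s["position"],s["ee_rot"],s["ft_force"])
a=cv2.resize(f["side"]["color"][130:280,275:395],None,fx=4,fy=4,interpolation=2)[:,:400]
b=cv2.resize(f["scene"]["color"][210:360,200:333],None,fx=3,fy=3,interpolation=2)
c=np.zeros((600,799,3),np.uint8);c[:,:400]=a;c[:b.shape[0],400:400+b.shape[1]]=b
cv2.imwrite("pics/c2.png",c[:,:,::-1])
```

```text
[ 0.49826124 -0.04636767  0.04983943] [[-2.41585746e-01  9.70378981e-01  9.79624772e-04]
 [ 9.70379362e-01  2.41586084e-01 -2.41018192e-04]
 [-4.70542700e-04  8.92381101e-04 -9.99999491e-01]] [ 0.44620406 -1.34367287 -0.44260371]
```

View pics/c2.png

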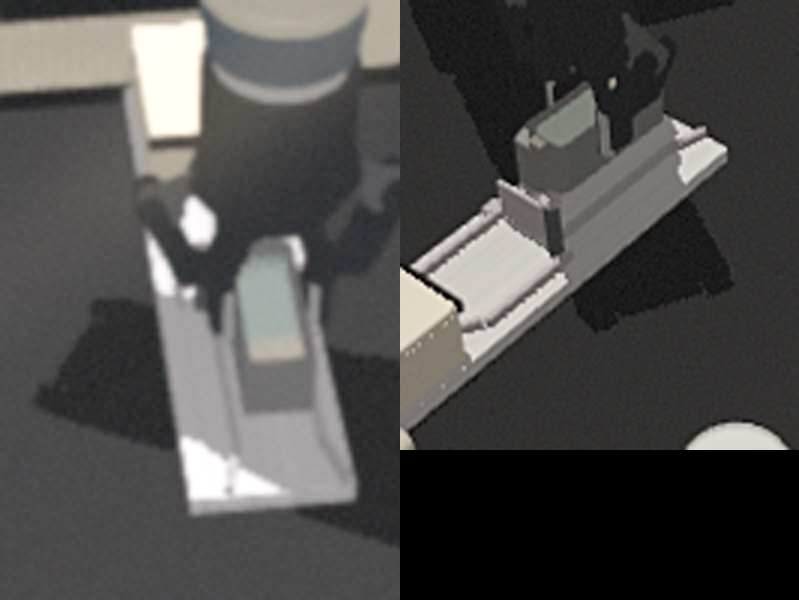

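The magazine hangs over the lane in front of the gate. Its bottom rear edge is at side crop (246,413)–(314,408), and the guides are either side at about x=228 and x=320. I will sharpen the guide positions with averaged profiles.

Run:
```python
import pickle,cv2
from h import *
d=pickle.load(open("f0.pkl","rb"));w,s=pickle.load(open("w2.pkl","rb"))
G=np.array([.5140,-.1062]);X=np.array([.2419,-.9703]);Y=np.array([.9703,.2419])
for n in("side","scene"):
    f=d[n];g=cv2.cvtColor(f["color"],cv2.COLOR_RGB2GRAY).astype(np.float32)
    ys=np.arange(-34,66,1.);out=[]
    for z in(.019,.012):
        acc=[]
        for x in np.arange(-100,-35 if n=="side" else -30,3.):
            q=np.array([proj(f,[*(G+X*x/1e3+Y*y/1e3),z]) for y in ys],np.float32)
            acc.append(cv2.remap(g,q[:,0],q[:,1],1))
            acc[-1]=acc[-1].ravel()
        out.append(np.mean(acc,0))
    print(n);print(" ".join(f"{y:.0f}:{a:.0f}/{b:.0f}" for y,a,b in zip(ys,*out)))
f=w["side"]
for u,v in((246,413),(314,408)):
    P=onz(f,275+u/4,130+v/4,.0395)[:2]-G;print(P@X,P@Y)
P=s["position"][:2]-G;print("tcp",P@X,P@Y)
```

```text
side
-34:208/220 -33:217/221 -32:221/221 -31:221/220 -30:221/217 -29:219/213 -28:215/208 -27:210/200 -26:204/191 -25:195/181 -24:185/176 -23:177/181 -22:178/193 -21:188/206 -20:200/215 -19:211/220 -18:218/221 -17:221/222 -16:221/222 -15:222/222 -14:222/222 -13:222/222 -12:221/221 -11:221/221 -10:221/221 -9:221/222 -8:221/222 -7:222/222 -6:222/222 -5:222/222 -4:222/222 -3:221/221 -2:221/221 -1:221/220 0:220/220 1:220/220 2:220/220 3:220/221 4:220/221 5:220/221 6:220/220 7:220/220 8:220/220 9:220/220 10:220/220 11:220/220 12:220/220 13:220/220 14:220/220 15:220/218 16:218/214 17:214/208 18:209/202 19:202/194 20:194/185 21:185/182 22:181/185 23:185/195 24:194/206 25:205/214 26:214/218 27:218/220 28:220/221 29:221/222 30:221/222 31:221/222 32:222/221 33:221/221 34:221/220 35:220/220 36:219/219 37:219/220 38:220/220 39:220/221 40:221/222 41:222/222 42:222/222 43:222/222 44:221/221 45:221/218 46:217/209 47:206/192 48:187/164 49:157/127 50:121/94 51:88/70 52:67/58 53:58/56 54:55/55 55:55/55 56:55/56 57:55/56 58:56/56 59:56/56 60:56/56 61:56/57 62:57/57 63:57/57 64:57/57 65:57/56
scene
-34:4
[... 518 characters left out ...]
3:206/207 14:206/207 15:206/204 16:205/200 17:206/194 18:206/186 19:207/176 20:205/158 21:201/135 22:196/112 23:189/97 24:180/94 25:163/112 26:140/145 27:116/178 28:98/200 29:94/209 30:108/210 31:139/209 32:174/208 33:198/208 34:208/208 35:210/208 36:209/207 37:208/206 38:208/205 39:208/204 40:208/204 41:207/205 42:206/206 43:205/207 44:205/208 45:204/208 46:205/209 47:206/210 48:207/212 49:208/211 50:208/204 51:209/182 52:210/153 53:212/128 54:211/116 55:203/115 56:180/118 57:151/117 58:126/105 59:116/83 60:116/59 61:118/46 62:115/43 63:102/45 64:79/48 65:56/49
-0.10816233438511803 0.015159247512820526
-0.1086058043511914 -0.019795690261443868
tcp -0.06186251889026298 -0.0007978728431637522
```

Run:
```python
import pickle,cv2
from h import *
d=pickle.load(open("f0.pkl","rb"));w,s=pickle.load(open("w2.pkl","rb"))
G=np.array([.5140,-.1062]);X=np.array([.2419,-.9703]);Y=np.array([.9703,.2419])
f=w["side"];g=cv2.cvtColor(f["color"],cv2.COLOR_RGB2GRAY).astype(np.float32)
ys=np.arange(-34,34,1.);acc=[]
for z in np.arange(.046,.066,.002):
    q=np.array([proj(f,[*(G+X*-.112+Y*y/1e3),z]) for y in ys],np.float32);acc.append(cv2.remap(g,q[:,0],q[:,1],1).ravel())
print(" ".join(f"{y:.0f}:{a:.0f}" for y,a in zip(ys,np.mean(acc,0))))
f=w["scene"];c=f["color"][225:280,225:270].astype(int)
h=c.min(2);h=h*(np.arange(55)[:,None]<45)
# tab: brightest near px (245.7,256.7)
sub=f["color"][252:262,241:251].astype(int).min(2);print(sub)
for u,v in((245.7,256.7),):
    P=onz(f,u,v,.0755)[:2]-G;print(P@X,P@Y)
# axis of the wrist image: lane guides ahead? list bright rows
f=w["wrist"];cv2.imwrite("pics/w2.png",f["color"][:,:,::-1])
```

```text
-34:43 -33:44 -32:46 -31:56 -30:67 -29:84 -28:109 -27:127 -26:144 -25:156 -24:161 -23:164 -22:164 -21:161 -20:156 -19:149 -18:138 -17:129 -16:121 -15:115 -14:114 -13:114 -12:114 -11:114 -10:114 -9:114 -8:114 -7:114 -6:114 -5:114 -4:114 -3:114 -2:114 -1:114 0:114 1:114 2:113 3:113 4:113 5:114 6:114 7:114 8:114 9:114 10:114 11:113 12:113 13:113 14:113 15:114 16:115 17:116 18:122 19:131 20:140 21:151 22:155 23:156 24:154 25:150 26:150 27:150 28:153 29:157 30:161 31:164 32:165 33:166
[[104  70  71  71  89 125 128 125 125 124]
 [147 127  67  72  97 131 128 125 123 127]
 [149 141  63  69  91 123 126 129 125 126]
 [144 138  68 113 119 102 109 128 126 125]
 [146 141 118 133 134 122 106 104 121 129]
 [147 141 107 128 137 136 130 103  87 106]
 [111 132  72  91 112 138 111  87  69  78]
 [ 77  96  84  70  82  99  83  72  71  71]
 [ 74  73  80  73  74  72  70  75  72  77]
 [ 73  73  76  74  73  76  73  75  76  77]]
-0.017059919874770006 0.002134162799883553
```

View pics/w2.png

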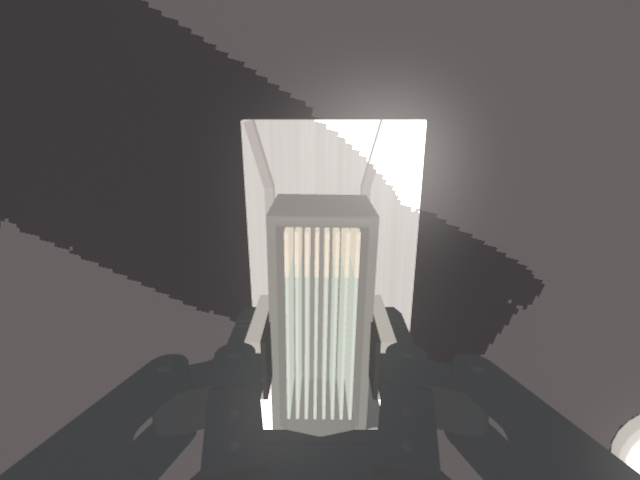

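The wrist view looks straight along the lane. The magazine's rear bottom edge is at (277..369,197), and the guides' flare ends at about (272,187) and (364,184). One zoom follows.

Run:
```python
import pickle,cv2
w,s=pickle.load(open("w2.pkl","rb"))
cv2.imwrite("pics/w2c.png",cv2.resize(w["wrist"]["color"][110:230,235:395,::-1],None,fx=5,fy=5,interpolation=0))
```

```text
(no output)
```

View pics/w2c.png

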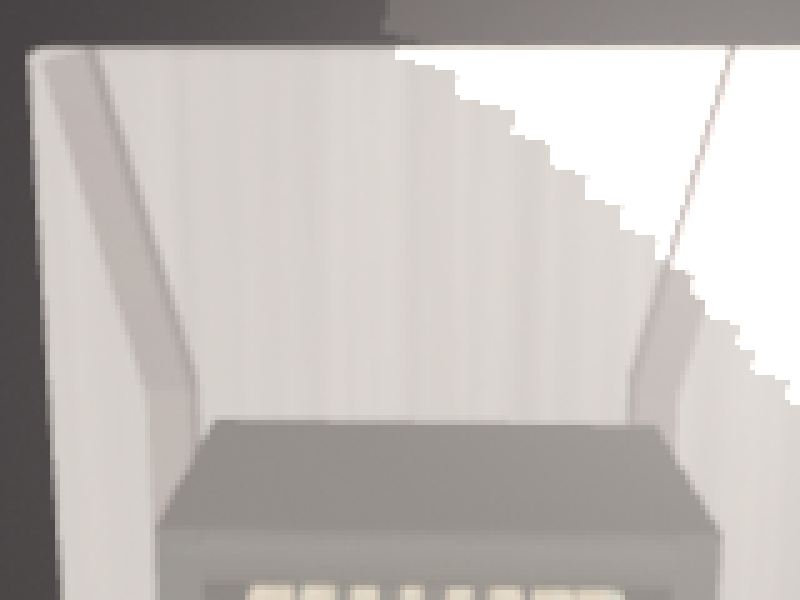

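Run:
```python
import pickle
from h import *
w,s=pickle.load(open("w2.pkl","rb"));f=w["wrist"];R=s["ee_rot"];p=s["position"]
for n,u,v,z in[("gl",274.8,187,.012),("gr",361.2,187,.012),("gltop",273.6,187,.019),("el",241,119,.012),("er",423,120,.012),("entL",254.5,120,.012),("entR",381,120,.012),("ml",278,194.5,.0397),("mr",366.8,195,.0397),("mtl",267,216,.0757),("mtr",379,217,.0757)]:
    P=onz(f,u,v,z);print(n,P.round(4),(R.T@(P-p)*1e3).round(1))
```

```text
gl [ 0.4653 -0.0055  0.012 ] [ 47.6 -22.1  37.8]
gr [0.5055 0.0044 0.012 ] [47.6 19.2 37.8]
gltop [ 0.4653 -0.0043  0.019 ] [ 48.8 -21.8  30.8]
el [0.4441 0.0211 0.012 ] [ 78.6 -36.3  37.8]
er [0.5243 0.0406 0.012 ] [78.1 46.3 37.8]
entL [0.4501 0.0222 0.012 ] [ 78.2 -30.2  37.8]
entR [0.5058 0.036  0.012 ] [78.1 27.2 37.8]
ml [ 0.4693 -0.0027  0.0397] [ 49.4 -17.6  10.1]
mr [0.5044 0.0058 0.0397] [49.2 18.6 10.1]
mtl [ 0.4695 -0.0024  0.0757] [ 49.6 -17.3 -25.9]
mtr [0.504  0.0058 0.0757] [ 49.2  18.2 -25.9]
```

send_rows:
  plan: "0 -0.19 0 0 0 0;0 0 0 0 0 0;0 0 0.6 0 0 0;0 0 0.6 0 0 0;0 0 0.6 0 0 0;0 0 0.4 0 0 0;0 0 0.3 0 0 0;0 0 0.15 0 0 0;0 0 0 0 0 0;0 0 0 0 0 0"

```text
time: 8.85
position: [0.4961, -0.0468, 0.0229]
ee_rot: [[-0.242, 0.97, 0.0], [0.97, 0.242, -0.0], [-0.0, 0.0, -1.0]]
ft_force: [-0.3, -0.8, -1.9]
finger_gap: 0.0347
grip_force: 59.9
```

send_rows:
  plan: "0 0 0.1 0 0 0;0 0 0 0 0 0"

```text
time: 9.1
position: [0.4962, -0.0468, 0.0221]
ee_rot: [[-0.242, 0.97, 0.001], [0.97, 0.242, -0.0], [-0.0, 0.0, -1.0]]
ft_force: [-0.7, -0.6, 2.7]
finger_gap: 0.0352
grip_force: 60.3
```

send_rows:
  plan: "0 0 0 0 0 0;0 0 0 0 0 0;0 0 0 0 0 0;0 0 0 0 0 0;0 0 0 0 0 0;0 0 0 0 0 0"
  claw: -0.2

```text
time: 9.85
position: [0.496, -0.0467, 0.0218]
ee_rot: [[-0.242, 0.97, -0.0], [0.97, 0.242, -0.0], [0.0, -0.0, -1.0]]
ft_force: [0.5, 0.2, 0.1]
finger_gap: 0.0512
grip_force: 0.0
```

send_rows:
  plan: "0 0 -2 0 0 0;0 0 -3 0 0 0;4 0 0 0 0 0;3.8 0 0 0 0 0;0 0 0 0 0 0"

```text
time: 10.48
position: [0.4764, 0.0308, 0.0719]
ee_rot: [[-0.244, 0.97, -0.0], [0.97, 0.244, 0.0], [0.0, -0.0, -1.0]]
ft_force: [0.5, -0.5, 0.6]
finger_gap: 0.0515
grip_force: 0.0
```

send_rows:
  plan: "0 0 0 0 0 0;0 0 0 0 0 0;0 0 0 0 0 0;0 0 0 0 0 0;0 0 0 0 0 0;0 0 2 0 0 0;0 0 2 0 0 0;0 0 1 0 0 0;0 0 0 0 0 0"
  claw: 1

```text
time: 11.6
position: [0.4769, 0.029, 0.0214]
ee_rot: [[-0.242, 0.97, -0.001], [0.97, 0.242, 0.0], [0.0, -0.001, -1.0]]
ft_force: [0.6, 0.5, 0.5]
finger_gap: -0.0002
grip_force: 0.0
```

Run:
```python
from plant import ctrl
import cv2
f=ctrl.grab_frame("wrist");s=ctrl.sense()
cv2.imwrite("pics/w3.png",f["color"][:,:,::-1]);print(s["position"],s["ft_force"],s["finger_gap"])
```

```text
[0.47727553 0.02892723 0.02193722] [0.06387007 0.25587024 0.58858362] 0.00032956716302383977
```

View pics/w3.png

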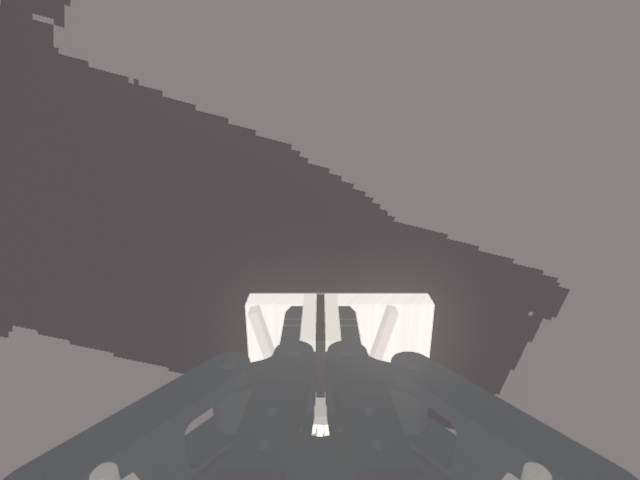

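The fingers are closed and centred between the guides behind the magazine (slot at (320,425)). Now I push.

send_rows:
  plan: "-0.5 0 0 0 0 0;-0.5 0 0 0 0 0;-0.5 0 0 0 0 0;-0.5 0 0 0 0 0;-0.5 0 0 0 0 0;-0.5 0 0 0 0 0;-0.5 0 0 0 0 0;-0.5 0 0 0 0 0;-0.5 0 0 0 0 0;-0.5 0 0 0 0 0;-0.5 0 0 0 0 0;-0.5 0 0 0 0 0"

```text
time: 13.15
position: [0.4914, -0.0288, 0.0218]
ee_rot: [[-0.242, 0.97, -0.001], [0.97, 0.242, 0.001], [0.002, -0.0, -1.0]]
ft_force: [-1.7, 6.0, 2.7]
finger_gap: 0.0
grip_force: 2.7
```

send_rows:
  plan: "-0.5 0 0 0 0 0;-0.5 0 0 0 0 0;-0.5 0 0 0 0 0;-0.5 0 0 0 0 0;-0.5 0 0 0 0 0;-0.5 0 0 0 0 0;-0.5 0 0 0 0 0;-0.5 0 0 0 0 0;-0.5 0 0 0 0 0;-0.5 0 0 0 0 0"

```text
time: 14.4
position: [0.5038, -0.0781, 0.0217]
ee_rot: [[-0.242, 0.97, -0.0], [0.97, 0.242, -0.0], [0.0, -0.0, -1.0]]
ft_force: [-1.8, 3.0, 2.6]
finger_gap: -0.0001
grip_force: 2.0
```

Run:
```python
from plant import ctrl
import cv2,numpy as np
f={n:ctrl.grab_frame(n) for n in("scene","side")};s=ctrl.sense()
a=cv2.resize(f["side"]["color"][130:280,275:375],None,fx=4,fy=4,interpolation=2)
b=cv2.resize(f["scene"]["color"][210:360,200:333],None,fx=3,fy=3,interpolation=2)
c=np.zeros((600,799,3),np.uint8);c[:,:400]=a;c[:b.shape[0],400:400+b.shape[1]]=b
cv2.imwrite("pics/c4.png",c[:,:,::-1]);print(s["position"],s["ft_force"])
```

```text
[ 0.50403105 -0.0786024   0.02173423] [-0.15840142  0.31872752 -0.69745388]
```

View pics/c4.png

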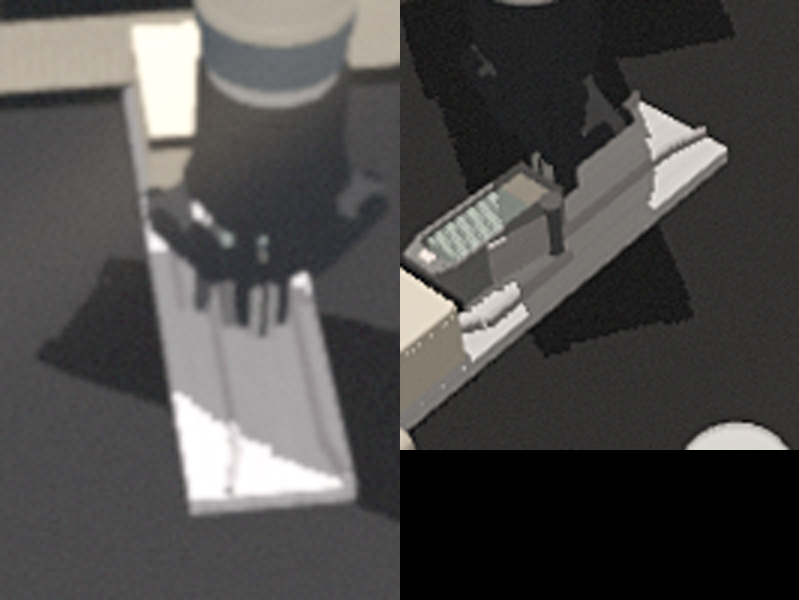

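The magazine has gone straight through the gate, and its nose is just short of the hood mouth (white tab at scene crop (428,257)). I continue.

send_rows:
  plan: "-0.4 0 0 0 0 0;-0.4 0 0 0 0 0;-0.4 0 0 0 0 0;-0.4 0 0 0 0 0;-0.4 0 0 0 0 0;-0.4 0 0 0 0 0"

```text
time: 15.25
position: [0.5096, -0.1014, 0.0217]
ee_rot: [[-0.242, 0.97, -0.0], [0.97, 0.242, -0.0], [-0.0, -0.0, -1.0]]
ft_force: [-1.9, 1.4, 0.4]
finger_gap: -0.0001
grip_force: 1.3
```

send_rows:
  plan: "-0.3 0 0 0 0 0;-0.3 0 0 0 0 0;-0.3 0 0 0 0 0;-0.3 0 0 0 0 0;-0.3 0 0 0 0 0;-0.3 0 0 0 0 0;-0.3 0 0 0 0 0;-0.3 0 0 0 0 0"

```text
time: 16.25
position: [0.5149, -0.1238, 0.0217]
ee_rot: [[-0.242, 0.97, -0.001], [0.97, 0.242, 0.001], [0.001, -0.0, -1.0]]
ft_force: [-3.2, 5.6, 3.9]
finger_gap: 0.0
grip_force: 3.2
```

send_rows:
  plan: "-0.2 0 0 0 0 0;-0.2 0 0 0 0 0;-0.2 0 0 0 0 0;-0.2 0 0 0 0 0;-0.2 0 0 0 0 0"

```text
time: 16.88
position: [0.5174, -0.1335, 0.0217]
ee_rot: [[-0.242, 0.97, -0.001], [0.97, 0.242, 0.001], [0.001, -0.0, -1.0]]
ft_force: [-2.9, 5.8, 2.3]
finger_gap: 0.0003
grip_force: 3.1
```

send_rows:
  plan: "-0.15 0 0 0 0 0;-0.15 0 0 0 0 0"

```text
time: 17.12
position: [0.518, -0.1364, 0.0217]
ee_rot: [[-0.242, 0.97, -0.001], [0.97, 0.242, 0.001], [0.001, -0.0, -1.0]]
ft_force: [-3.3, 6.0, 2.6]
finger_gap: 0.0001
grip_force: 3.1
```

send_rows:
  plan: "-0.1 0 0 0 0 0;-0.1 0 0 0 0 0"

```text
time: 17.38
position: [0.5185, -0.1383, 0.0217]
ee_rot: [[-0.242, 0.97, -0.001], [0.97, 0.242, 0.001], [0.001, -0.001, -1.0]]
ft_force: [-3.8, 4.8, 2.4]
finger_gap: -0.0002
grip_force: 3.1
```

send_rows:
  plan: "-0.1 0 0 0 0 0;-0.1 0 0 0 0 0;-0.05 0 0 0 0 0"

```text
time: 17.75
position: [0.5191, -0.1406, 0.0217]
ee_rot: [[-0.242, 0.97, -0.001], [0.97, 0.242, 0.002], [0.002, -0.0, -1.0]]
ft_force: [-3.6, 6.7, 3.3]
finger_gap: -0.0001
grip_force: 3.6
```

send_rows:
  plan: "-0.1 0 0 0 0 0;-0.1 0 0 0 0 0;-0.05 0 0 0 0 0"

```text
time: 18.12
position: [0.5197, -0.143, 0.0217]
ee_rot: [[-0.242, 0.97, -0.001], [0.97, 0.242, 0.002], [0.002, -0.0, -1.0]]
ft_force: [-3.8, 6.1, 2.9]
finger_gap: 0.0
grip_force: 3.5
```

send_rows:
  plan: "-0.1 0 0 0 0 0;-0.1 0 0 0 0 0;-0.05 0 0 0 0 0"

```text
time: 18.5
position: [0.5202, -0.1453, 0.0217]
ee_rot: [[-0.242, 0.97, -0.001], [0.97, 0.242, 0.002], [0.002, -0.0, -1.0]]
ft_force: [-3.9, 7.6, 3.5]
finger_gap: 0.0004
grip_force: 4.3
```

send_rows:
  plan: "-0.1 0 0 0 0 0;-0.1 0 0 0 0 0"

```text
time: 18.75
position: [0.5203, -0.1465, 0.0217]
ee_rot: [[-0.243, 0.97, -0.002], [0.97, 0.243, 0.003], [0.004, -0.001, -1.0]]
ft_force: [-5.2, 11.6, 7.2]
finger_gap: -0.0002
grip_force: 6.6
```

send_rows:
  plan: "0 0 0 0 0 0;0 0 0 0 0 0"

```text
time: 19.0
position: [0.5203, -0.1465, 0.0217]
ee_rot: [[-0.243, 0.97, -0.001], [0.97, 0.243, 0.003], [0.003, -0.001, -1.0]]
ft_force: [-6.2, 10.7, 5.6]
finger_gap: -0.0003
grip_force: 5.9
```

send_rows:
  plan: "-0.1 0 0 0 0 0;0 0 0 0 0 0"

```text
time: 19.25
position: [0.5204, -0.1471, 0.0217]
ee_rot: [[-0.243, 0.97, -0.002], [0.97, 0.243, 0.004], [0.004, -0.001, -1.0]]
ft_force: [-5.7, 12.6, 6.5]
finger_gap: 0.0002
grip_force: 6.9
```

The force rises steadily to 13.6 N along the lane, with the stop spring taken up, so the nose is against the stop. I back off and lift out.

send_rows:
  plan: "0.15 0 0 0 0 0;0.2 0 0 0 0 0;0 0 -1 0 0 0;0 0 -1.5 0 0 0;0 0 -2 0 0 0;0 0 -3 0 0 0;0 0 -4 0 0 0;0 0 -4 0 0 0;0 0 0 0 0 0"

```text
time: 20.38
position: [0.5225, -0.1465, 0.1813]
ee_rot: [[-0.242, 0.97, 0.007], [0.97, 0.242, -0.003], [-0.005, 0.006, -1.0]]
ft_force: [0.3, -0.6, -0.3]
finger_gap: 0.0002
grip_force: 0.0
```

send_rows:
  plan: "4 0 -2 0 0 0;5 0 0 0 0 0;5 0 0 0 0 0;5 0 0 0 0 0;5 0 0 0 0 0;0 0 0 0 0 0;0 0 0 0 0 0;0 0 0 0 0 0;0 0 0 0 0 0"

```text
time: 21.5
position: [0.463, 0.0863, 0.1967]
ee_rot: [[-0.24, 0.971, -0.0], [0.971, 0.24, -0.0], [0.0, -0.0, -1.0]]
ft_force: [0.1, 0.7, 0.5]
finger_gap: 0.0001
grip_force: 0.0
```

Run:
```python
from plant import ctrl
import cv2,numpy as np
f={n:ctrl.grab_frame(n) for n in("scene","side","wrist")};s=ctrl.sense()
a=cv2.resize(f["side"]["color"][130:280,275:375],None,fx=4,fy=4,interpolation=2)
b=cv2.resize(f["scene"]["color"][210:360,200:333],None,fx=3,fy=3,interpolation=2)[:330]
c=np.zeros((600,799,3),np.uint8);c[:,:400]=a;c[:330,400:799]=b;e=cv2.resize(f["scene"]["color"],(360,270));c[330:,400:760]=e
cv2.imwrite("pics/c5.png",c[:,:,::-1]);print(s["position"],s["ft_force"],s["time"])
```

```text
[0.46287901 0.08661453 0.19670396] [ 0.1549594   1.22031967 -0.17375751] 21.65
```

View pics/c5.png

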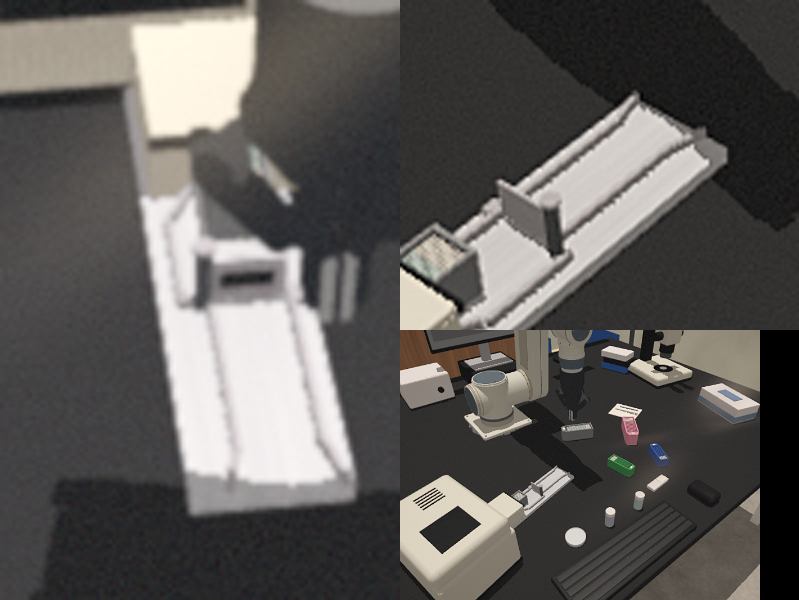

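The gate is shut (leaf at scene crop (520,215)). The magazine's rear shows behind it at (440,260), partly under the hood, and the bystanders have not moved. I am handing in.

```bash
python3 -c "
from plant import ctrl
print(ctrl.hand_in())"
```

```text
the job is handed in; nothing more can be done
None
```

The smaller grey magazine is in the scanner with its nose against the stop (final push about 13.6 N), the gate has shut behind it, the vials, dish and mailer were not touched, and the job was handed in at about 22 s; no verdict was shown.

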